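# Load a tape roll on a snap-together reel

### The job

Take the wide roll of cotton tape off its post and slide it down over the hub of the open reel on the turntable, then put the loose flange on top, collar up, and press it down until it snaps fully home under the catches. Keep pressing it firmly down and finish like that, still holding it pressed, so that I can check the catches; leave the narrow roll on its stand.

Things in the scene. Friction and masses are not known exactly. Their poses are not given: they have to be found in the camera images.
- roll_wide_center (a point): Centre (half-way up) of the wide roll of cream cotton tape on a cardboard core: a ring of 64 mm outside diameter, 34 mm hole, 25 mm tall, about 90 g, its axis (z) upright. It starts on the base of a wooden stand, round the post. Grasp it across its outside.
- stand_wide_post_top (a point): Centre of the top end of the fixed upright wooden post (24 mm diameter) that carries the wide roll, 78 mm above the table. The post rises 60 mm from a round wooden base (96 mm diameter, 18 mm thick) on which the roll rests. An identical stand carries the narrow roll.
- roll_narrow_center (a point): Centre of the narrow roll, of the same cream tape, 64 mm outside, 34 mm hole, but only 12 mm tall: it stays on its own post.
- reel: Open lower half of a grey plastic reel, fixed on a heavy round steel turntable (120 mm diameter, 10 mm thick) that does not turn; the origin is on its axis at the table, z up. Its lower flange is a 92 mm disc, top 18 mm above the table, on which the roll comes to lie; the hub above it is 28 mm in diameter, top edge chamfered 1.5 mm.
- reel_shoulder (a point): Centre of the hub's flat top (shoulder), 45 mm above the table, on which the loose flange seats. From it three spring catches, evenly spaced round the axis, stand up 13.5 mm: 18 mm across at the tips, sloping out downward to barbs 27 mm across, whose undersides lie 4.3 mm above the shoulder. The roll passes freely over them.
- flange: The loose upper flange, grey plastic, about 50 g; origin at the centre of its underside, z up through the collar. A 92 mm disc 4 mm thick; an open round collar, 36 mm outside and 30 mm inside, stands 16 mm above it (20 mm in all). At its foot a lip 2.5 mm thick leaves a 22 mm bore: the catches hold this lip. It starts flat on the table, collar up.
- flange_bottom (a point): Centre of the flange's underside (the origin of flange). Seated, it coincides with reel_shoulder.
- flange_collar (a point): Centre of the flange's collar, where to grasp it: on its axis, 12 mm above its underside.
- catch_a (a joint): Bend of one spring catch, rad: 0 = sprung out, about 0.13 when squeezed in by the flange's bore. The lip begins to bend the catches when the flange's underside is some 11 mm above the shoulder; the push needed grows to 10 to 14 N about 5 mm above it, then drops suddenly to almost nothing as the barbs jump out over the lip, and the flange meets the shoulder.
- catch_b (a joint): The same for the second catch.
- catch_c (a joint): The same for the third catch.
Mind the look-alikes: they are no part of the job. Leave any green or turquoise look-alike of the flange alone.

How it is judged:
By the outcome, as a careful person would: the job done as asked, in the order asked, and still so for the second after the job is handed in, while the arm keeps its last pose, push and grip.
It also fails if it takes over 72 s, if anything falls off the work surface, if the arm or the gripper's body presses on something with over 40 N, if the wrist force passes 120 N, or if a joint passes its speed limit or range.

### The arm

A 6-joint arm with a two-finger parallel gripper is mounted at the origin on the work surface. World frame = base frame: x ahead of the robot, y to its left, z up, the work surface at z = 0. Lengths are in mm, angles in degrees, forces in N, time in s.
With the tool pointing down it reaches from about 275 to 750 mm from the base axis. Payload 10.2 kg.
Tool frame: the origin (TCP) lies between the finger pads; the fingertips stand tip_reach ahead of it and the grasp point (between the pads) lies 6 mm ahead of it (tip_reach is the distance from the TCP to the fingertips, in mm); z points along the fingers, y is the line along which they close (so a half turn about z gives the same grasp; the last joint's range is limited). The gripper opens to 88 mm and grips with 3 to 60 N. Pads are 18 mm wide; open, the fingers measure 123 mm over their backs; the gripper's body (75 mm by 187 mm) begins 45 mm behind the grasp point.
Start: joints at [-79.148, 17.928, 85.812, -0, 76.261, -12.8], TCP at [210.606, -480.912, 263.72] pointing down, gripper open.
Joint ranges: [-168.41, 168.41], [-55.51, 124.54], [10.69, 146.95], [-70.63, 250.63], [1, 178], [-165.06, 165.06]. Speed limits (degrees/s): [136.94, 136.94, 172.46, 180, 180, 180].

### API

Orientations are given as [roll, pitch, yaw] about the fixed x, y, z axes, in that order (R = Rz(yaw) Ry(pitch) Rx(roll)).
In Python, from station import get_state, get_image, camera_model, finish_job, trace, tip_reach gives the robot as it stands. The module is installed in compiled form; this text tells all that it offers.
- The arm moves only by the tool servo_tool, never from a script. Its argument "steps" is a list of rows, each an object of numbers: "x", "y", "z": the shift along the tool's x, y, z in m; "wx", "wy", "wz": the turn, a rotation vector about the tool's x, y, z in degrees; "grip": the opening, from 0 (shut) to 1 (fully open). In form: [{"x": .., "y": .., "z": .., "wx": .., "wy": .., "wz": .., "grip": ..}, ...]. A call has 1 to 12 rows; each row is the pose to reach, as a shift and turn from the pose commanded when the call began, along the tool's axes at that moment; what a row does not reach only later rows make up. A row lasts 1/8 s, in which the tool goes at most 62.5 mm and 10.7 degrees, less where a joint would pass 70% of its speed; a pose out of reach is approached as far as the arm can. A call with a gripper value outside its range is refused whole. The fingers move at their own pace and stop on an object; the grip force is fixed at half the most. Time passes only in rows, so rows that repeat a pose let the fingers close. It gives the time, the measured TCP pose, the force, the opening and the grip force at its end, in the units of the state.
- get_state(): the state, without advancing time (a new reading comes with each control period).
- get_image(name): name is "scene" or "top" or "wrist"; returns the picture (420x560x3 uint8, red, green, blue); there is no depth.
- camera_model(name): a dict with "fx", "fy", "cx", "cy" (pixels), "camera_from_world" (4x4, takes a point from world to camera coordinates); the wrist camera has in their place "T_tool_cam" (4x4, takes a point from camera to tool coordinates, whose origin is the TCP and whose axes are the flange's). Camera axes: x right, y down, z forward; pixel columns grow to the right and rows downward; lengths in mm; the calibration is good to about 2 mm. The wrist camera is an equidistant fisheye: a pixel r from the principal point sees the ray r / f radians off the axis. A picture is of the moment at which its call begins: read the wrist's pose just before it. camera_model takes no time and is no camera call.
- finish_job(): hands the job in; it is judged then, once.
Trained networks look in the newest picture that a camera, given by its name, has taken for a name from the list of things; names that differ only in an ending like _2 or _b are one class to them, and where a whole thing is asked for, a point or a joint stands for the part that bears it (a point fixed in the world has none). Each returns a list of dicts, best first, with "confidence" (0 to 1); they miss things now and then, are a little off and sometimes report something else, mostly with a low value. They report only what shows in the picture. A call takes as long as a camera call. They do not tell look-alikes from the thing itself.
- trace(target, camera): "region" (420x560 bool, what is visible of it) and "uv" ([column, row] in pixels, amid what is visible of it).
The state is a dict: "time_s": time; "joint_positions": joint angles; "qd": joint speeds; "joint_efforts": joint torques, N m; "position": TCP position; "tool_rot": TCP orientation; "contact_force": force on the tool from outside, world axes, zero at the start; "torque": the same for the moment, N m; "gripper_width": finger opening in mm; "finger_force": force on a finger pad.
Only numpy, scipy, OpenCV 4.12 (cv2) and the standard library are available. Lean on these libraries where they do the work, as an engineer would, in place of code of your own. Each camera call takes 0.05 s, during which the arm holds its last target. There are 200 camera calls.

## Working session

There is one attempt and no reset: what is moved stays moved. The work goes in short steps, Python scripts to look and compute and a tool call to move; the robot and the scene stay as the last step left them, time stands still between calls to the robot, and variables do not carry over. Pictures are saved under pics/ and viewed, at most 10 in all, crops included, and the job is handed in when it is done.

Besides the shell and the picture viewer there is one more tool, called after "Emit:" as a command line: name --argument value ..., lists and objects as JSON in quotes. servo_tool: Moves the arm, as the interface text tells. Its arguments: {"type":"object","properties":{"steps":{"type":"array"}},"required":["steps"]}

```bash
mkdir -p pics; cat > h.py <<'E'
import numpy as np, cv2
from station import *
def ray(cam,uv):
    m=camera_model(cam); u,v=uv
    T=np.linalg.inv(np.array(m["camera_from_world"]))
    d=np.array([(u-m["cx"])/m["fx"],(v-m["cy"])/m["fy"],1.])
    return T[:3,3],T[:3,:3]@d
def at(cam,uv,z):
    o,d=ray(cam,uv); return o+d*(z-o[2])/d[2]
def save(n,im,): cv2.imwrite(f"pics/{n}.png",cv2.cvtColor(im,cv2.COLOR_RGB2BGR))
E
python3 - <<'E'
from h import *
s=get_state();print(s, tip_reach() if callable(tip_reach) else tip_reach)
for c in("scene","top"):
    im=get_image(c);save(c+"0",im)
    m=camera_model(c);T=np.linalg.inv(np.array(m["camera_from_world"]));print(c,m["fx"],m["cx"],m["cy"],T.round(2).tolist())
    for t,z in(("roll_wide_center",30),("roll_narrow_center",24),("reel",10),("reel_shoulder",45),("flange",4),("flange_collar",12),("stand_wide_post_top",78)):
        for r in trace(t,c): print(c,t,round(r["confidence"],2),np.round(r["uv"],1),r["region"].sum(),at(c,r["uv"],z).round(0))
E
```

```text
{'time_s': 0.0, 'joint_positions': array([-7.91492495e+01,  1.79607622e+01,  8.58520247e+01, -1.32698892e-03,
        7.62622250e+01, -1.28013255e+01]), 'qd': array([-0.11180799, -0.03451502,  0.09418663, -0.08725929,  0.06817763,
        0.03534673]), 'joint_efforts': array([-8.01564402e-04, -4.02205646e+01, -2.52272916e+01,  6.93409215e-02,
        3.51850956e-02, -1.23021864e-04]), 'position': array([ 210.55208954, -480.70112828,  263.16232221]), 'tool_rot': array([-1.79926567e+02, -1.53638885e-02,  2.36523822e+01]), 'contact_force': array([ 0.95390658, -1.08351753,  1.05260456]), 'torque': array([-0.00253583,  0.0762898 , -0.01331741]), 'finger_force': 0.0, 'gripper_width': 88.28383930695576} 25.0
scene 496.49712897652995 285.20989228534705 210.27917454263766 [[-0.74, 0.51, -0.44, 929.73], [0.68, 0.56, -0.48, 484.98], [0.0, -0.65, -0.76, 843.53], [0.0, 0.0, 0.0, 1.0]]
scene roll_wide_center 0.73 [230.4 284. ] 673 [659.  38.  30.]
scene roll_wide_center 0.55 [287.1 207.3] 977 [447. -32.  30.]
scene roll_narrow_center 0.86 [358.3 335.7] 624 [555. 274.  24.]
scene reel 0.63 [186.  1
[... 979 characters left out ...]
 24.]
top reel 0.67 [432.4 201. ] 2706 [ 511. -309.   10.]
top reel_shoulder 0.57 [429.8 200.8] 2579 [ 507. -292.   45.]
top reel_shoulder 0.29 [302.7 228.9] 1464 [444. -40.  45.]
top flange 0.92 [344.9 139.2] 1314 [ 637. -127.    4.]
top flange 0.91 [307.  229.3] 1481 [445. -52.   4.]
top flange 0.62 [233.5 242. ] 1462 [414. 101.   4.]
top flange 0.59 [351.4 293.3] 1515 [ 316. -146.    4.]
top flange_collar 0.77 [232.7 250.2] 1479 [397. 101.  12.]
top flange_collar 0.73 [305.2 227. ] 1455 [449. -47.  12.]
top flange_collar 0.61 [340.2 145.8] 1383 [ 621. -116.   12.]
top flange_collar 0.58 [348.3 296.9] 1510 [ 309. -138.   12.]
top stand_wide_post_top 0.79 [270.8 128.6] 1082 [636.  28.  78.]
```

```bash
python3 -c "
import cv2,numpy as np
a=cv2.imread('pics/scene0.png');b=cv2.imread('pics/top0.png')
print(a.shape)
"
```

```text
(420, 560, 3)
```

View pics/top0.png

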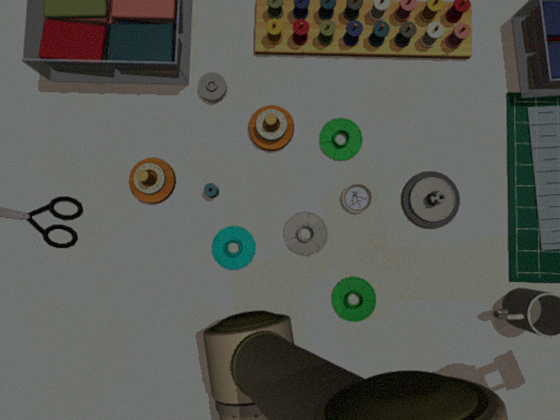

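View pics/scene0.png

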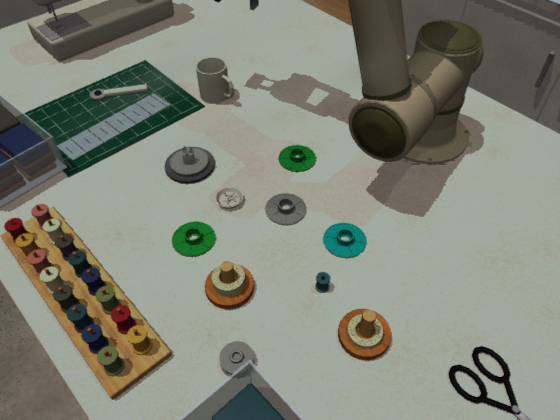

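Top view: the wide roll could be (271,128) or the look-alike narrow roll at (152,180). The grey flange at (306,233) has green look-alikes at (341,139) and (353,299) and a turquoise one at (233,248). There's also a grey ring at (211,87) and a whitish dial at (356,198). The reel is at (431,200). I choose (271,128) and (306,233) and check them in a close crop.

```bash
python3 - <<'E'
import cv2,numpy as np
a=cv2.imread('pics/scene0.png');b=cv2.imread('pics/top0.png')
f=lambda i,x,y:cv2.convertScaleAbs(cv2.resize(i[y-40:y+40,x-50:x+50],(400,300),interpolation=cv2.INTER_CUBIC),alpha=1.6)
cv2.imwrite('pics/crop1.png',np.vstack([np.hstack([f(a,230,285),f(a,362,330)]),np.hstack([f(a,286,208),f(b,431,200)])]))
E
python3 - <<'E'
from h import *
m=camera_model("wrist");print({k:np.round(v,3).tolist() for k,v in m.items()})
for c in("scene","top"):
    for n,z,p in(("wide",18,None),):
        im=cv2.cvtColor(get_image(c),cv2.COLOR_RGB2HSV)
        msk=cv2.inRange(im,(5,140,60),(18,255,255))
        k,l,st,ce=cv2.connectedComponentsWithStats(msk)
        for i in range(1,k):
            if st[i,4]>150:
                h=cv2.convexHull(np.argwhere(l==i)[:,::-1].astype(np.int32))[:,0]
                print(c,st[i],ce[i].round(),[at(c,q,18).round(0)[:2].tolist() for q in [cv2.fitEllipse(h)[0]]])
E
```

```text
{'fx': 325.192, 'fy': 325.192, 'cx': 278.505, 'cy': 209.461, 'T_tool_cam': [[0.001, -0.948, -0.319, 82.898], [1.0, 0.001, -0.001, 0.796], [0.001, -0.319, 0.948, -121.657], [0.0, 0.0, 0.0, 1.0]]}
scene [   1  231  170  166 3684] [ 89. 321.] [[892.0, -74.0]]
scene [205 266  49  40 705] [229. 291.] [[659.0, 31.0]]
scene [338 309  53  49 971] [363. 336.] [[541.0, 276.0]]
scene [355 316  20  23 283] [365. 329.] [[530.0, 269.0]]
top [411   2  21  25 169] [420.  15.] [[910.0, -283.0]]
top [249 105  45  45 702] [271. 130.] [[655.0, 30.0]]
top [129 158  45  45 778] [154. 182.] [[537.0, 275.0]]
```

View pics/crop1.png

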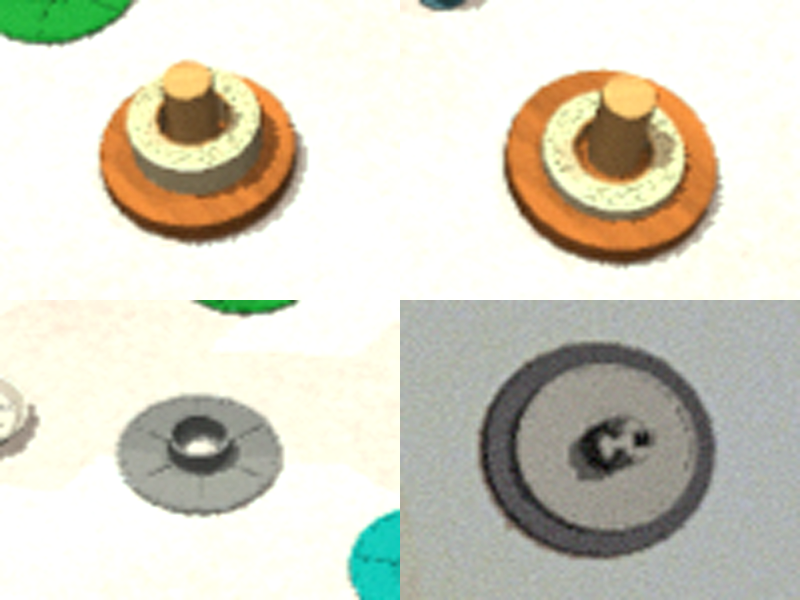

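The crop shows the wide roll clearly: thick ring on the left stand, scene (230,284). The right stand at scene (362,330) has the thin ring. The grey flange lies collar up, and the reel shows its catches at top (431,200). I'll move above the wide roll at about (657,30).

Emit:
servo_tool --steps '[{"x": 0.03, "y": -0.014, "z": 0.004}, {"x": 0.08, "y": -0.038, "z": 0.012}, {"x": 0.135, "y": -0.064, "z": 0.02}, {"x": 0.19, "y": -0.09, "z": 0.028}, {"x": 0.245, "y": -0.116, "z": 0.036}, {"x": 0.3, "y": -0.142, "z": 0.044}, {"x": 0.355, "y": -0.168, "z": 0.052}, {"x": 0.41, "y": -0.194, "z": 0.06}, {"x": 0.465, "y": -0.22, "z": 0.068}, {"x": 0.52, "y": -0.246, "z": 0.076}, {"x": 0.575, "y": -0.272, "z": 0.084}, {"x": 0.612, "y": -0.29, "z": 0.09}]'

```text
validation failed for argument at $.st...
```

Emit:
servo_tool --steps '[{"x": 0, "y": 0, "z": 0}, {"x": 0, "y": 0, "z": 0}, {"x": 0, "y": 0, "z": 0}, {"x": 0, "y": 0, "z": 0}]'

```text
validation failed for argument at $.st...
```

```bash
cat >> h.py <<'E'
from scipy.spatial.transform import Rotation as Ro
from scipy.optimize import least_squares
def pose():
    s=get_state(); T=np.eye(4); T[:3,:3]=Ro.from_euler('xyz',s["tool_rot"],degrees=True).as_matrix(); T[:3,3]=s["position"]; return T
def wat(T,uv,z):
    "wrist pixels (N,2) -> world points at height z"
    m=camera_model("wrist"); C=T@np.array(m["T_tool_cam"])
    p=(np.atleast_2d(uv)-[m["cx"],m["cy"]]); r=np.hypot(*p.T); th=r/m["fx"]
    d=np.c_[p/np.maximum(r,1e-9)[:,None]*np.sin(th)[:,None],np.cos(th)]@C[:3,:3].T
    return C[:3,3]+d*((z-C[2,3])/d[:,2])[:,None]
def wpix(T,P):
    "world points -> wrist pixels"
    m=camera_model("wrist"); C=np.linalg.inv(T@np.array(m["T_tool_cam"]))
    q=np.atleast_2d(P)@C[:3,:3].T+C[:3,3]; h=np.hypot(q[:,0],q[:,1]); th=np.arctan2(h,q[:,2])
    return q[:,:2]/h[:,None]*(th*m["fx"])[:,None]+[m["cx"],m["cy"]]
def circ(P,R=None):
    "robust circle fit of xy points -> cx,cy,R,rms"
    c=P[:,:2].mean(0)
    f=(lambda v:np.hypot(P[:,0]-v[0],P[:,1]-v[1])-(v[2] if R is None else R))
    s=least_squares(f,[*c,R or 40],loss='soft_l1',f_scale=1.)
    return np.r_[s.x, np.median(abs(f(s.x)))].round(1)
def draw(im,T,c,R,z,col):
    a=np.linspace(0,2*np.pi,200); q=wpix(T,np.c_[c[0]+R*np.cos(a),c[1]+R*np.sin(a),a*0+z])
    cv2.polylines(im,[q.round().astype(np.int32)],True,col,1)
def tooldelta(T,p):
    return (T[:3,:3].T@(np.asarray(p)-T[:3,3])).round(1)
E
python3 - <<'E'
from h import *
T=pose();im=get_image("wrist");np.save("w1T",T);save("w1raw",im);print(T[:3,3],get_state()["tool_rot"])
o=im.copy()
for t,z in(("roll_wide_center",43),("stand_wide_post_top",78)):
    for r in trace(t,"wrist"):
        print(t,r["confidence"],r["uv"],r["region"].sum(),wat(T,r["uv"],z).round(1))
draw(o,T,(657,30),32,43,(255,0,0));draw(o,T,(657,30),12,78,(0,0,255));draw(o,T,(657,30),48,18,(0,255,0))
save("w1",o)
E
```

```text
[ 210.62334187 -480.89382379  263.72397912] [-1.79997935e+02 -1.66857969e-03  2.36527665e+01]
```

View pics/w1.png

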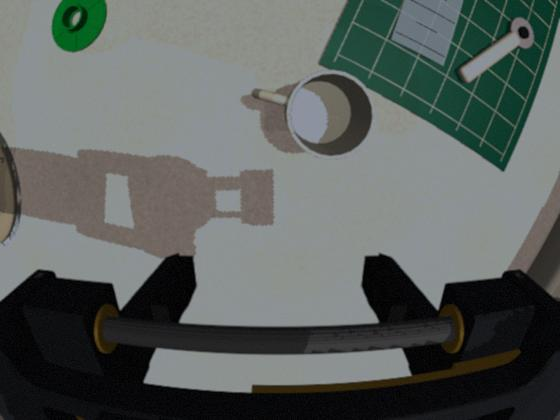

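The move was refused because each row needs all its fields, so this picture shows only the start pose, with the mug at (330,112). I'll send the rows again in full.

Emit:
servo_tool --steps '[{"x": 0.03, "y": -0.014, "z": 0.004, "wx": 0, "wy": 0, "wz": 0, "grip": 1}, {"x": 0.08, "y": -0.038, "z": 0.012, "wx": 0, "wy": 0, "wz": 0, "grip": 1}, {"x": 0.135, "y": -0.064, "z": 0.02, "wx": 0, "wy": 0, "wz": 0, "grip": 1}, {"x": 0.19, "y": -0.09, "z": 0.028, "wx": 0, "wy": 0, "wz": 0, "grip": 1}, {"x": 0.245, "y": -0.116, "z": 0.036, "wx": 0, "wy": 0, "wz": 0, "grip": 1}, {"x": 0.3, "y": -0.142, "z": 0.044, "wx": 0, "wy": 0, "wz": 0, "grip": 1}, {"x": 0.355, "y": -0.168, "z": 0.052, "wx": 0, "wy": 0, "wz": 0, "grip": 1}, {"x": 0.41, "y": -0.194, "z": 0.06, "wx": 0, "wy": 0, "wz": 0, "grip": 1}, {"x": 0.465, "y": -0.22, "z": 0.068, "wx": 0, "wy": 0, "wz": 0, "grip": 1}, {"x": 0.52, "y": -0.246, "z": 0.076, "wx": 0, "wy": 0, "wz": 0, "grip": 1}, {"x": 0.575, "y": -0.272, "z": 0.084, "wx": 0, "wy": 0, "wz": 0, "grip": 1}, {"x": 0.612, "y": -0.29, "z": 0.09, "wx": 0, "wy": 0, "wz": 0, "grip": 1}]'

```text
time_s: 2.55
position: [655.9, 32.6, 173.0]
tool_rot: [-180.0, 0.0, 23.7]
contact_force: [0.8, -0.6, -0.3]
gripper_width: 88.1
finger_force: 0.0
```

```bash
python3 - <<'E'
from h import *
get_image("top")
T=pose();im=get_image("wrist");np.save("w1T",T);save("w1raw",im);print(T[:3,3])
o=im.copy()
for t,z in(("roll_wide_center",43),("stand_wide_post_top",78)):
    for r in trace(t,"wrist"):
        print(t,r["confidence"],r["uv"],r["region"].sum(),wat(T,r["uv"],z).round(1))
        if z==43:
            h=cv2.convexHull(np.argwhere(r["region"])[:,::-1].astype(np.int32))[:,0]
            print(circ(wat(T,h,43)),circ(wat(T,h,43),32))
draw(o,T,(657,30),32,43,(255,0,0));draw(o,T,(657,30),12,78,(0,0,255));draw(o,T,(657,30),48,18,(0,255,0))
save("w1",o)
E
```

```text
[657.17566129  35.67529897 171.92236072]
roll_wide_center 0.82 [283.2, 190.2] 3262 [[672.5  37.9  43. ]]
[658.9  28.5  32.7   0.9] [658.7  28.4  32.    0.8]
stand_wide_post_top 0.69 [284.3, 196.7] 5338 [[677.   39.5  78. ]]
stand_wide_post_top 0.26 [269.3, 368.3] 2013 [[521.5 -15.7  78. ]]
```

View pics/w1.png

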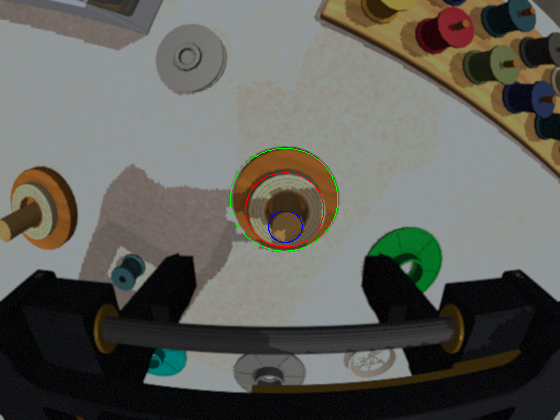

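The wrist view shows the overlay on the wide stand (base 285,198; post top 285,228), and the roll fits at about (659,28.5). I'll let the arm settle, since it still showed about 5 mm of motion, and measure again.

Emit:
servo_tool --steps '[{"x": 0, "y": 0, "z": 0, "wx": 0, "wy": 0, "wz": 0, "grip": 1}, {"x": 0, "y": 0, "z": 0, "wx": 0, "wy": 0, "wz": 0, "grip": 1}, {"x": 0, "y": 0, "z": 0, "wx": 0, "wy": 0, "wz": 0, "grip": 1}, {"x": 0, "y": 0, "z": 0, "wx": 0, "wy": 0, "wz": 0, "grip": 1}]'

```text
time_s: 3.25
position: [654.8, 30.0, 173.9]
tool_rot: [180.0, -0.0, 23.6]
contact_force: [1.1, -0.6, -0.0]
gripper_width: 87.9
finger_force: 0.0
```

```bash
python3 - <<'E'
from h import *
T=pose();im=get_image("wrist");save("w2raw",im);print(T[:3,3])
for r in trace("roll_wide_center","wrist")[:1]:
    h=cv2.convexHull(np.argwhere(r["region"])[:,::-1].astype(np.int32))[:,0]
    print(circ(wat(T,h,43)),circ(wat(T,h,43),32))
hsv=cv2.cvtColor(im,cv2.COLOR_RGB2HSV);m=cv2.inRange(hsv,(5,140,40),(18,255,255))
m[:120]=0;m[260:]=0;m[:,:200]=0;m[:,350:]=0
h=cv2.convexHull(np.argwhere(m)[:,::-1].astype(np.int32))[:,0]
print("base",circ(wat(T,h,18)),circ(wat(T,h,18),48))
c=circ(wat(T,h,18),48)[:2]
print(get_state()["position"],tooldelta(T,[658.8,28.5,46]))
E
```

```text
[654.79096977  29.97442358 173.86523924]
[6.584e+02 2.850e+01 3.310e+01 6.000e-01] [658.   28.2  32.    0.9]
base [6.584e+02 2.890e+01 4.680e+01 3.000e-01] [658.4  29.   48.    1.2]
[654.83696949  30.15311358 173.79603761] [  3.1   3.  127.9]
```

Emit:
servo_tool --steps '[{"x": 0.0026, "y": 0.0028, "z": 0.02, "wx": 0, "wy": 0, "wz": 0, "grip": 1}, {"x": 0.0026, "y": 0.0028, "z": 0.045, "wx": 0, "wy": 0, "wz": 0, "grip": 1}, {"x": 0.0026, "y": 0.0028, "z": 0.07, "wx": 0, "wy": 0, "wz": 0, "grip": 1}, {"x": 0.0026, "y": 0.0028, "z": 0.09, "wx": 0, "wy": 0, "wz": 0, "grip": 1}, {"x": 0.0026, "y": 0.0028, "z": 0.108, "wx": 0, "wy": 0, "wz": 0, "grip": 1}, {"x": 0.0026, "y": 0.0028, "z": 0.118, "wx": 0, "wy": 0, "wz": 0, "grip": 1}, {"x": 0.0026, "y": 0.0028, "z": 0.124, "wx": 0, "wy": 0, "wz": 0, "grip": 1}, {"x": 0.0026, "y": 0.0028, "z": 0.127, "wx": 0, "wy": 0, "wz": 0, "grip": 1}, {"x": 0.0026, "y": 0.0028, "z": 0.127, "wx": 0, "wy": 0, "wz": 0, "grip": 1}, {"x": 0.0026, "y": 0.0028, "z": 0.127, "wx": 0, "wy": 0, "wz": 0, "grip": 1}]'

```text
time_s: 4.6
position: [658.6, 28.7, 47.2]
tool_rot: [180.0, -0.0, 23.7]
contact_force: [-0.5, -0.5, -0.5]
gripper_width: 88.1
finger_force: 0.0
```

Emit:
servo_tool --steps '[{"x": 0, "y": 0, "z": 0, "wx": 0, "wy": 0, "wz": 0, "grip": 0.8}, {"x": 0, "y": 0, "z": 0, "wx": 0, "wy": 0, "wz": 0, "grip": 0.6}, {"x": 0, "y": 0, "z": 0, "wx": 0, "wy": 0, "wz": 0, "grip": 0.4}, {"x": 0, "y": 0, "z": 0, "wx": 0, "wy": 0, "wz": 0, "grip": 0.4}, {"x": 0, "y": 0, "z": 0, "wx": 0, "wy": 0, "wz": 0, "grip": 0.4}, {"x": 0, "y": 0, "z": 0, "wx": 0, "wy": 0, "wz": 0, "grip": 0.4}]'

```text
time_s: 5.35
position: [658.4, 28.7, 46.8]
tool_rot: [180.0, -0.0, 23.7]
contact_force: [-0.5, 0.4, 1.3]
gripper_width: 62.1
finger_force: 29.9
```

Emit:
servo_tool --steps '[{"x": 0, "y": 0, "z": -0.01, "wx": 0, "wy": 0, "wz": 0, "grip": 0.4}, {"x": 0, "y": 0, "z": -0.03, "wx": 0, "wy": 0, "wz": 0, "grip": 0.4}, {"x": 0, "y": 0, "z": -0.06, "wx": 0, "wy": 0, "wz": 0, "grip": 0.4}, {"x": 0, "y": 0, "z": -0.09, "wx": 0, "wy": 0, "wz": 0, "grip": 0.4}, {"x": 0, "y": 0, "z": -0.12, "wx": 0, "wy": 0, "wz": 0, "grip": 0.4}, {"x": 0, "y": 0, "z": -0.145, "wx": 0, "wy": 0, "wz": 0, "grip": 0.4}, {"x": 0, "y": 0, "z": -0.153, "wx": 0, "wy": 0, "wz": 0, "grip": 0.4}, {"x": 0, "y": 0, "z": -0.153, "wx": 0, "wy": 0, "wz": 0, "grip": 0.4}]'

```text
time_s: 6.35
position: [658.3, 28.7, 200.1]
tool_rot: [180.0, -0.0, 23.6]
contact_force: [0.4, -0.0, -1.5]
gripper_width: 62.5
finger_force: 29.9
```

Emit:
servo_tool --steps '[{"x": -0.016, "y": 0.011, "z": 0, "wx": 0, "wy": 0, "wz": 0, "grip": 0.4}, {"x": -0.044, "y": 0.032, "z": 0, "wx": 0, "wy": 0, "wz": 0, "grip": 0.4}, {"x": -0.08, "y": 0.057, "z": 0, "wx": 0, "wy": 0, "wz": 0, "grip": 0.4}, {"x": -0.12, "y": 0.086, "z": 0, "wx": 0, "wy": 0, "wz": 0, "grip": 0.4}, {"x": -0.16, "y": 0.115, "z": 0, "wx": 0, "wy": 0, "wz": 0, "grip": 0.4}, {"x": -0.2, "y": 0.144, "z": 0, "wx": 0, "wy": 0, "wz": 0, "grip": 0.4}, {"x": -0.24, "y": 0.172, "z": 0, "wx": 0, "wy": 0, "wz": 0, "grip": 0.4}, {"x": -0.28, "y": 0.201, "z": 0, "wx": 0, "wy": 0, "wz": 0, "grip": 0.4}, {"x": -0.315, "y": 0.226, "z": 0, "wx": 0, "wy": 0, "wz": 0, "grip": 0.4}, {"x": -0.338, "y": 0.243, "z": 0, "wx": 0, "wy": 0, "wz": 0, "grip": 0.4}, {"x": -0.347, "y": 0.249, "z": 0, "wx": 0, "wy": 0, "wz": 0, "grip": 0.4}, {"x": -0.347, "y": 0.249, "z": 0, "wx": 0, "wy": 0, "wz": 0, "grip": 0.4}]'

```text
time_s: 7.85
position: [440.3, -338.3, 199.2]
tool_rot: [-179.9, 0.0, 23.6]
contact_force: [0.9, 0.0, -1.4]
gripper_width: 62.3
finger_force: 29.9
```

Emit:
servo_tool --steps '[{"x": 0, "y": 0, "z": 0, "wx": 0, "wy": 0, "wz": 0, "grip": 0.4}, {"x": 0, "y": 0, "z": 0, "wx": 0, "wy": 0, "wz": 0, "grip": 0.4}, {"x": 0, "y": 0, "z": 0, "wx": 0, "wy": 0, "wz": 0, "grip": 0.4}, {"x": 0, "y": 0, "z": 0, "wx": 0, "wy": 0, "wz": 0, "grip": 0.4}]'

```text
time_s: 8.35
position: [440.5, -338.3, 199.7]
tool_rot: [-180.0, 0.0, 23.7]
contact_force: [0.6, -0.2, -1.4]
gripper_width: 62.2
finger_force: 29.9
```

```bash
python3 - <<'E'
from h import *
T=pose();im=get_image("wrist");np.save("w3T",T);save("w3raw",im);print(T[:3,3])
o=im.copy()
for t,z in(("reel",18),("reel_shoulder",45),("roll_wide_center",0)):
    for r in trace(t,"wrist"):
        print(t,r["confidence"],r["uv"],r["region"].sum(),wat(T,r["uv"],z).round(1))
        h=cv2.convexHull(np.argwhere(r["region"])[:,::-1].astype(np.int32))[:,0]
        if t=="reel": print(circ(wat(T,h,10)),circ(wat(T,h,10),60));draw(o,T,circ(wat(T,h,10),60),60,10,(255,0,0));c=circ(wat(T,h,10),60)
c=c[:2]
draw(o,T,c,46,18,(0,255,0));draw(o,T,c,14,45,(0,0,255));draw(o,T,c,9,58.5,(255,255,0))
q=T[:3,:3]@[0,0,6]+T[:3,3];zb=q[2]-39.9+18;
draw(o,T,q[:2],32,zb,(255,0,255));draw(o,T,q[:2],32,zb+25,(255,0,255))
save("w3",o)
E
```

```text
[ 440.5361782  -338.34291854  199.73387258]
reel 0.72 [49.3, 96.5] 3351 [[441.7 -65.1  18. ]]
[ 4.388e+02 -5.450e+01  4.490e+01  3.000e-01] [423.2 -59.5  60.    8. ]
reel 0.61 [277.8, 100.6] 12048 [[ 519.3 -303.7   18. ]]
[ 5.149e+02 -3.072e+02  5.960e+01  2.000e-01] [ 5.149e+02 -3.072e+02  6.000e+01  5.000e-01]
reel_shoulder 0.72 [279.4, 107.7] 11882 [[ 514.1 -307.5   45. ]]
roll_wide_center 0.94 [277.3, 264.4] 10939 [[ 357.9 -373.8    0. ]]
```

View pics/w3.png

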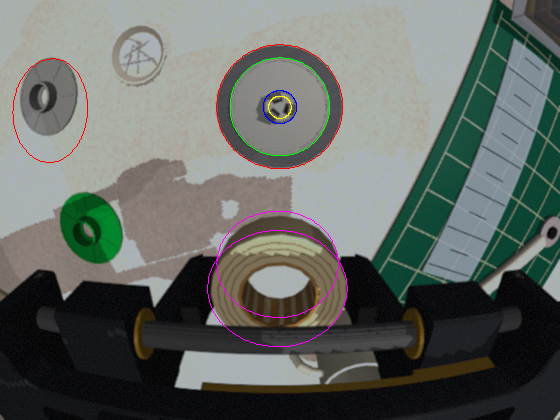

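The picture shows the reel at (279,107) with the circles fitting tightly (R 59.6 against 60), so it is at (514.9, -307.2). The roll is in the fingers at (278,280). I'll check the roll's offset in the hand by fitting its silhouette.

```bash
python3 - <<'E'
from h import *
from scipy.optimize import minimize
T=pose();im=get_image("wrist")
M=[r for r in trace("roll_wide_center","wrist")][0]["region"]
ys,xs=np.where(M);print(ys.min(),ys.max(),xs.min(),xs.max())
M=M.astype(np.uint8);
h=cv2.convexHull(np.argwhere(M)[:,::-1].astype(np.int32));H=np.zeros_like(M);cv2.fillConvexPoly(H,h,1)
a=np.linspace(0,2*np.pi,150)
def sil(v):
    P=np.vstack([np.c_[v[0]+32*np.cos(a),v[1]+32*np.sin(a),a*0+z] for z in(v[2],v[2]+25)])
    h=cv2.convexHull((wpix(T,P)*16).astype(np.int32)); m=np.zeros_like(M); cv2.fillConvexPoly(m,h,1,shift=4);return m
x0=[*T[:2,3],T[2,3]-28]
f=lambda v:float((sil(v)[:318]^H[:318]).sum())
r=minimize(f,x0,method='Nelder-Mead',options=dict(initial_simplex=[x0]+[list(np.array(x0)+d) for d in np.eye(3)*4]))
print(x0,f(x0),r.x,r.fun); off=r.x-T[:3,3]; print("offset",off)
print("tool",T[:3,:3].T@off)
print("go, centred grasp:",tooldelta(T,[514.9,-307.2,T[2,3]]))
E
```

```text
216 326 211 346
[np.float64(440.4136759314945), np.float64(-338.56735633555587), np.float64(171.75425412976296)] 899.0 [ 437.29961925 -340.92856775  168.68585558] 170.0
offset [ -3.11405668  -2.36121141 -31.06839855]
tool [-3.80023637  0.9112918  31.06840529]
go, centred grasp: [80.8  1.1  0. ]
```

Emit:
servo_tool --steps '[{"x": 0.02, "y": 0.0005, "z": 0.0, "wx": 0, "wy": 0, "wz": 0, "grip": 0.4}, {"x": 0.05, "y": 0.001, "z": 0.0, "wx": 0, "wy": 0, "wz": 0, "grip": 0.4}, {"x": 0.075, "y": 0.001, "z": 0.02, "wx": 0, "wy": 0, "wz": 0, "grip": 0.4}, {"x": 0.081, "y": 0.001, "z": 0.045, "wx": 0, "wy": 0, "wz": 0, "grip": 0.4}, {"x": 0.081, "y": 0.001, "z": 0.07, "wx": 0, "wy": 0, "wz": 0, "grip": 0.4}, {"x": 0.081, "y": 0.001, "z": 0.09, "wx": 0, "wy": 0, "wz": 0, "grip": 0.4}, {"x": 0.081, "y": 0.001, "z": 0.097, "wx": 0, "wy": 0, "wz": 0, "grip": 0.4}, {"x": 0.081, "y": 0.001, "z": 0.097, "wx": 0, "wy": 0, "wz": 0, "grip": 0.4}, {"x": 0.081, "y": 0.001, "z": 0.097, "wx": 0, "wy": 0, "wz": 0, "grip": 0.4}, {"x": 0.081, "y": 0.001, "z": 0.097, "wx": 0, "wy": 0, "wz": 0, "grip": 0.4}]'

```text
time_s: 9.9
position: [515.3, -307.1, 103.5]
tool_rot: [179.9, -0.0, 23.6]
contact_force: [0.6, -0.0, -1.5]
gripper_width: 62.3
finger_force: 29.9
```

```bash
python3 - <<'E'
from h import *
T=pose();im=get_image("wrist");np.save("w4T",T);save("w4raw",im);print(T[:3,3])
o=im.copy()
c=(514.9,-307.2)
draw(o,T,c,60,10,(255,0,0));draw(o,T,c,46,18,(0,255,0));draw(o,T,c,14,45,(0,0,255));draw(o,T,c,9,58.5,(255,255,0))
zb=T[2,3]-28.8
for R in(32,17):draw(o,T,T[:2,3],R,zb+25,(255,0,255))
draw(o,T,T[:2,3],32,zb,(255,0,255))
o=cv2.convertScaleAbs(o[130:400,130:430],alpha=1.5)
save("w4",cv2.resize(o,(660,594),interpolation=cv2.INTER_NEAREST))
E
```

```text
[ 515.27612411 -307.14995859  103.45370757]
```

View pics/w4.png

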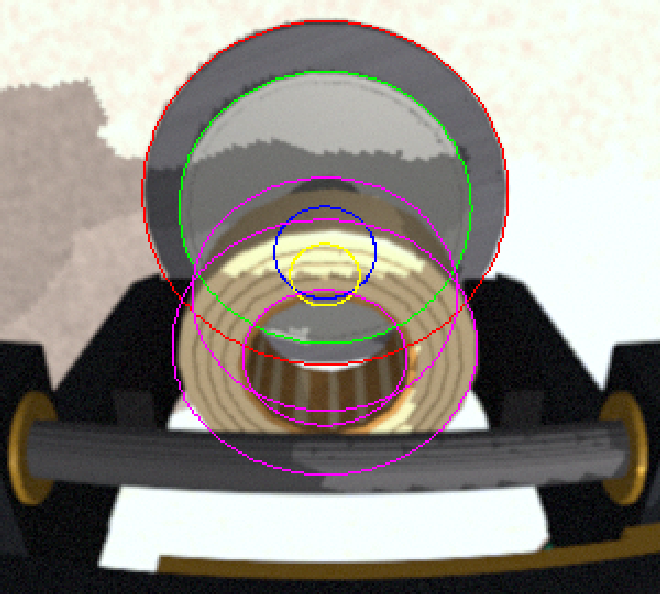

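The reel overlay still fits (turntable rim at crop 325,20). The roll's rim lies about 10 crop px below the prediction, so the roll sits 2–3 mm towards tool −x in the fingers. I'll quantify that with z fixed.

```bash
python3 - <<'E'
from h import *
T=pose();im=get_image("wrist")
r=trace("roll_wide_center","wrist")[0];M=r["region"].astype(np.uint8)
h=cv2.convexHull(np.argwhere(M)[:,::-1].astype(np.int32));H=np.zeros_like(M);cv2.fillConvexPoly(H,h,1)
a=np.linspace(0,2*np.pi,150)
def sil(v,dz):
    c=T[:3,3]+T[:3,:3]@[v[0],v[1],0]; 
    P=np.vstack([np.c_[c[0]+32*np.cos(a),c[1]+32*np.sin(a),a*0+z] for z in(c[2]+dz,c[2]+dz+25)])
    h=cv2.convexHull((wpix(T,P)*16).astype(np.int32)); m=np.zeros_like(M); cv2.fillConvexPoly(m,h,1,shift=4);return m
for dz in(-27,-28.8,-30.5):
    g=[((sil((x,y),dz)[:315]^H[:315]).sum(),x,y) for x in np.arange(-7,3,.5) for y in np.arange(-2,2.1,.5)]
    print(dz,sorted(g)[:3])
E
```

```text
-27 [(np.uint64(250), np.float64(-2.5), np.float64(0.5)), (np.uint64(268), np.float64(-2.5), np.float64(1.0)), (np.uint64(321), np.float64(-3.0), np.float64(1.0))]
-28.8 [(np.uint64(209), np.float64(-3.0), np.float64(0.5)), (np.uint64(213), np.float64(-3.0), np.float64(1.0)), (np.uint64(263), np.float64(-3.5), np.float64(1.0))]
-30.5 [(np.uint64(167), np.float64(-3.5), np.float64(1.0)), (np.uint64(185), np.float64(-3.5), np.float64(0.5)), (np.uint64(224), np.float64(-4.0), np.float64(1.0))]
```

Emit:
servo_tool --steps '[{"x": 0.0026, "y": -0.0007, "z": 0.0, "wx": 0, "wy": 0, "wz": 0, "grip": 0.4}, {"x": 0.0026, "y": -0.0007, "z": 0.01, "wx": 0, "wy": 0, "wz": 0, "grip": 0.4}, {"x": 0.0026, "y": -0.0007, "z": 0.018, "wx": 0, "wy": 0, "wz": 0, "grip": 0.4}, {"x": 0.0026, "y": -0.0007, "z": 0.023, "wx": 0, "wy": 0, "wz": 0, "grip": 0.4}, {"x": 0.0026, "y": -0.0007, "z": 0.027, "wx": 0, "wy": 0, "wz": 0, "grip": 0.4}, {"x": 0.0026, "y": -0.0007, "z": 0.03, "wx": 0, "wy": 0, "wz": 0, "grip": 0.4}, {"x": 0.0026, "y": -0.0007, "z": 0.033, "wx": 0, "wy": 0, "wz": 0, "grip": 0.4}, {"x": 0.0026, "y": -0.0007, "z": 0.035, "wx": 0, "wy": 0, "wz": 0, "grip": 0.4}, {"x": 0.0026, "y": -0.0007, "z": 0.035, "wx": 0, "wy": 0, "wz": 0, "grip": 0.4}]'

```text
time_s: 11.18
position: [517.1, -305.3, 67.6]
tool_rot: [-180.0, 0.0, 23.7]
contact_force: [-0.4, 0.2, -0.8]
gripper_width: 62.5
finger_force: 29.9
```

The bottom of the roll is past the shoulder with no contact force, so I'll continue down.

Emit:
servo_tool --steps '[{"x": 0, "y": 0, "z": 0.005, "wx": 0, "wy": 0, "wz": 0, "grip": 0.4}, {"x": 0, "y": 0, "z": 0.01, "wx": 0, "wy": 0, "wz": 0, "grip": 0.4}, {"x": 0, "y": 0, "z": 0.014, "wx": 0, "wy": 0, "wz": 0, "grip": 0.4}, {"x": 0, "y": 0, "z": 0.017, "wx": 0, "wy": 0, "wz": 0, "grip": 0.4}, {"x": 0, "y": 0, "z": 0.019, "wx": 0, "wy": 0, "wz": 0, "grip": 0.4}, {"x": 0, "y": 0, "z": 0.02, "wx": 0, "wy": 0, "wz": 0, "grip": 0.4}, {"x": 0, "y": 0, "z": 0.02, "wx": 0, "wy": 0, "wz": 0, "grip": 0.4}]'

```text
time_s: 12.05
position: [517.1, -305.3, 47.7]
tool_rot: [180.0, -0.0, 23.7]
contact_force: [-0.5, -0.5, -1.2]
gripper_width: 62.2
finger_force: 29.9
```

Emit:
servo_tool --steps '[{"x": 0, "y": 0, "z": 0, "wx": 0, "wy": 0, "wz": 0, "grip": 0.8}, {"x": 0, "y": 0, "z": 0, "wx": 0, "wy": 0, "wz": 0, "grip": 1}, {"x": 0, "y": 0, "z": 0, "wx": 0, "wy": 0, "wz": 0, "grip": 1}, {"x": 0, "y": 0, "z": 0, "wx": 0, "wy": 0, "wz": 0, "grip": 1}, {"x": 0, "y": 0, "z": -0.01, "wx": 0, "wy": 0, "wz": 0, "grip": 1}, {"x": 0, "y": 0, "z": -0.04, "wx": 0, "wy": 0, "wz": 0, "grip": 1}, {"x": 0, "y": 0, "z": -0.08, "wx": 0, "wy": 0, "wz": 0, "grip": 1}, {"x": 0, "y": 0, "z": -0.12, "wx": 0, "wy": 0, "wz": 0, "grip": 1}, {"x": 0, "y": 0, "z": -0.145, "wx": 0, "wy": 0, "wz": 0, "grip": 1}, {"x": 0, "y": 0, "z": -0.15, "wx": 0, "wy": 0, "wz": 0, "grip": 1}, {"x": 0, "y": 0, "z": -0.15, "wx": 0, "wy": 0, "wz": 0, "grip": 1}]'

```text
time_s: 13.42
position: [516.9, -305.2, 197.2]
tool_rot: [-180.0, 0.0, 23.7]
contact_force: [-0.4, 0.7, 0.8]
gripper_width: 88.2
finger_force: 0.0
```

```bash
python3 - <<'E'
from h import *
T=pose();im=get_image("wrist");np.save("w5T",T);save("w5raw",im);print(T[:3,3])
o=im.copy();c=(514.9,-307.2)
draw(o,T,c,60,10,(255,0,0));draw(o,T,c,46,18,(0,255,0));draw(o,T,c,32,43,(255,0,255));draw(o,T,c,14,45,(0,0,255));
o=o[110:290,160:400]
save("w5",cv2.resize(o,(720,540),interpolation=cv2.INTER_CUBIC))
E
```

```text
[ 516.91277812 -305.16132792  197.24667638]
```

View pics/w5.png

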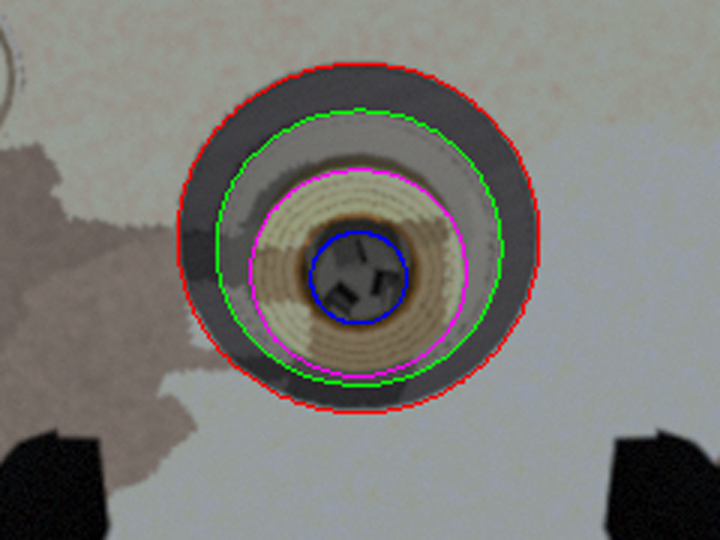

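Emit:
servo_tool --steps '[{"x": -0.004, "y": -0.02, "z": 0, "wx": 0, "wy": 0, "wz": 0, "grip": 1}, {"x": -0.012, "y": -0.06, "z": 0, "wx": 0, "wy": 0, "wz": 0, "grip": 1}, {"x": -0.02, "y": -0.105, "z": 0, "wx": 0, "wy": 0, "wz": 0, "grip": 1}, {"x": -0.028, "y": -0.15, "z": 0, "wx": 0, "wy": 0, "wz": 0, "grip": 1}, {"x": -0.036, "y": -0.195, "z": 0, "wx": 0, "wy": 0, "wz": 0, "grip": 1}, {"x": -0.044, "y": -0.235, "z": 0, "wx": 0, "wy": 0, "wz": 0, "grip": 1}, {"x": -0.049, "y": -0.258, "z": 0, "wx": 0, "wy": 0, "wz": 0, "grip": 1}, {"x": -0.05, "y": -0.265, "z": 0, "wx": 0, "wy": 0, "wz": 0, "grip": 1}, {"x": -0.05, "y": -0.265, "z": 0, "wx": 0, "wy": 0, "wz": 0, "grip": 1}, {"x": -0.05, "y": -0.265, "z": 0, "wx": 0, "wy": 0, "wz": 0, "grip": 1}, {"x": -0.05, "y": -0.265, "z": 0, "wx": 0, "wy": 0, "wz": 0, "grip": 1}]'

```text
time_s: 14.85
position: [365.2, -83.1, 197.6]
tool_rot: [-180.0, 0.0, 23.6]
contact_force: [-0.7, -0.5, -0.3]
gripper_width: 88.3
finger_force: 0.0
```

```bash
python3 - <<'E'
from h import *
T=pose();im=get_image("wrist");np.save("w6T",T);save("w6raw",im);print(T[:3,3])
o=im.copy()
for t in("flange","flange_collar"):
    for r in trace(t,"wrist"):
        print(t,round(r["confidence"],2),r["uv"],r["region"].sum(),wat(T,r["uv"],4).round(1), im[r["region"]].mean(0).round())
        h=cv2.convexHull(np.argwhere(r["region"])[:,::-1].astype(np.int32))[:,0]
        print(circ(wat(T,h,4)))
E
```

```text
[365.23849841 -83.07371272 197.56671939]
flange 0.91 [422.4, 1.6] 377 [[ 607.3 -137.4    4. ]] [ 29. 116.  50.]
[ 6.378e+02 -1.179e+02  4.550e+01  3.000e-01]
flange 0.89 [132.7, 91.0] 5300 [[401.   93.4   4. ]] [  7. 113. 108.]
[4.039e+02 1.003e+02 4.640e+01 3.000e-01]
flange 0.82 [278.6, 114.6] 6809 [[431.9 -54.6   4. ]] [112. 111. 108.]
[ 4.373e+02 -4.890e+01  4.620e+01  2.000e-01]
flange 0.75 [310.0, 257.8] 4847 [[ 307.2 -146.5    4. ]] [ 14. 104.  39.]
[ 305.1 -151.9   46.9    0.5]
flange_collar 0.95 [276.6, 98.3] 6655 [[445.7 -46.5   4. ]] [112. 111. 108.]
[ 4.377e+02 -4.900e+01  4.590e+01  3.000e-01]
flange_collar 0.91 [313.8, 257.6] 4743 [[ 309.  -150.3    4. ]] [ 12. 103.  38.]
[ 3.053e+02 -1.517e+02  4.630e+01  2.000e-01]
flange_collar 0.76 [427.3, 5.3] 380 [[ 606.6 -143.8    4. ]] [ 30. 116.  51.]
[ 6.362e+02 -1.189e+02  4.390e+01  3.000e-01]
flange_collar 0.57 [134.1, 85.1] 5167 [[407.2  94.2   4. ]] [  4. 113. 108.]
[4.034e+02 1.003e+02 4.610e+01 2.000e-01]
```

The roll lies centred and flat on the reel (rim circle matches at crop (360,273), catches showing inside). The grey flange, the only one with mean colour 112/111/108, fits at (437.5, -49.0) with R 46. I'll go to it.

Emit:
servo_tool --steps '[{"x": 0.02, "y": -0.0005, "z": 0, "wx": 0, "wy": 0, "wz": 0, "grip": 1}, {"x": 0.05, "y": -0.0015, "z": 0.02, "wx": 0, "wy": 0, "wz": 0, "grip": 1}, {"x": 0.075, "y": -0.0022, "z": 0.05, "wx": 0, "wy": 0, "wz": 0, "grip": 1}, {"x": 0.08, "y": -0.0022, "z": 0.085, "wx": 0, "wy": 0, "wz": 0, "grip": 1}, {"x": 0.08, "y": -0.0022, "z": 0.115, "wx": 0, "wy": 0, "wz": 0, "grip": 1}, {"x": 0.08, "y": -0.0022, "z": 0.14, "wx": 0, "wy": 0, "wz": 0, "grip": 1}, {"x": 0.08, "y": -0.0022, "z": 0.155, "wx": 0, "wy": 0, "wz": 0, "grip": 1}, {"x": 0.08, "y": -0.0022, "z": 0.163, "wx": 0, "wy": 0, "wz": 0, "grip": 1}, {"x": 0.08, "y": -0.0022, "z": 0.166, "wx": 0, "wy": 0, "wz": 0, "grip": 1}, {"x": 0.08, "y": -0.0022, "z": 0.167, "wx": 0, "wy": 0, "wz": 0, "grip": 1}, {"x": 0.08, "y": -0.0022, "z": 0.167, "wx": 0, "wy": 0, "wz": 0, "grip": 1}]'

```text
time_s: 16.38
position: [437.6, -48.6, 31.1]
tool_rot: [180.0, -0.0, 23.7]
contact_force: [-0.3, -0.5, 0.1]
gripper_width: 88.1
finger_force: 0.0
```

Emit:
servo_tool --steps '[{"x": 0, "y": 0, "z": 0.0005, "wx": 0, "wy": 0, "wz": 0, "grip": 0.7}, {"x": 0, "y": 0, "z": 0.0005, "wx": 0, "wy": 0, "wz": 0, "grip": 0.5}, {"x": 0, "y": 0, "z": 0.0005, "wx": 0, "wy": 0, "wz": 0, "grip": 0.3}, {"x": 0, "y": 0, "z": 0.0005, "wx": 0, "wy": 0, "wz": 0, "grip": 0.2}, {"x": 0, "y": 0, "z": 0.0005, "wx": 0, "wy": 0, "wz": 0, "grip": 0.2}, {"x": 0, "y": 0, "z": 0.0005, "wx": 0, "wy": 0, "wz": 0, "grip": 0.2}, {"x": 0, "y": 0, "z": 0.0005, "wx": 0, "wy": 0, "wz": 0, "grip": 0.2}, {"x": 0, "y": 0, "z": 0.0005, "wx": 0, "wy": 0, "wz": 0, "grip": 0.2}]'

```text
time_s: 17.38
position: [437.4, -48.5, 30.2]
tool_rot: [-180.0, 0.0, 23.7]
contact_force: [-0.2, -0.6, -1.1]
gripper_width: 34.5
finger_force: 30.0
```

Emit:
servo_tool --steps '[{"x": 0, "y": 0, "z": -0.01, "wx": 0, "wy": 0, "wz": 0, "grip": 0.2}, {"x": 0, "y": 0, "z": -0.04, "wx": 0, "wy": 0, "wz": 0, "grip": 0.2}, {"x": 0, "y": 0, "z": -0.08, "wx": 0, "wy": 0, "wz": 0, "grip": 0.2}, {"x": -0.002, "y": 0.02, "z": -0.11, "wx": 0, "wy": 0, "wz": 0, "grip": 0.2}, {"x": -0.006, "y": 0.05, "z": -0.125, "wx": 0, "wy": 0, "wz": 0, "grip": 0.2}, {"x": -0.011, "y": 0.09, "z": -0.13, "wx": 0, "wy": 0, "wz": 0, "grip": 0.2}, {"x": -0.016, "y": 0.13, "z": -0.13, "wx": 0, "wy": 0, "wz": 0, "grip": 0.2}, {"x": -0.021, "y": 0.175, "z": -0.13, "wx": 0, "wy": 0, "wz": 0, "grip": 0.2}, {"x": -0.026, "y": 0.215, "z": -0.13, "wx": 0, "wy": 0, "wz": 0, "grip": 0.2}, {"x": -0.03, "y": 0.247, "z": -0.13, "wx": 0, "wy": 0, "wz": 0, "grip": 0.2}, {"x": -0.032, "y": 0.263, "z": -0.13, "wx": 0, "wy": 0, "wz": 0, "grip": 0.2}, {"x": -0.033, "y": 0.268, "z": -0.13, "wx": 0, "wy": 0, "wz": 0, "grip": 0.2}]'

```text
time_s: 18.88
position: [514.6, -307.8, 160.5]
tool_rot: [-180.0, 0.0, 23.6]
contact_force: [-0.2, 0.3, -0.5]
gripper_width: 34.5
finger_force: 30.0
```

Emit:
servo_tool --steps '[{"x": 0, "y": 0, "z": 0, "wx": 0, "wy": 0, "wz": 0, "grip": 0.2}, {"x": 0, "y": 0, "z": 0, "wx": 0, "wy": 0, "wz": 0, "grip": 0.2}, {"x": 0, "y": 0, "z": 0.02, "wx": 0, "wy": 0, "wz": 0, "grip": 0.2}, {"x": 0, "y": 0, "z": 0.04, "wx": 0, "wy": 0, "wz": 0, "grip": 0.2}, {"x": 0, "y": 0, "z": 0.048, "wx": 0, "wy": 0, "wz": 0, "grip": 0.2}, {"x": 0, "y": 0, "z": 0.05, "wx": 0, "wy": 0, "wz": 0, "grip": 0.2}, {"x": 0, "y": 0, "z": 0.05, "wx": 0, "wy": 0, "wz": 0, "grip": 0.2}, {"x": 0, "y": 0, "z": 0.05, "wx": 0, "wy": 0, "wz": 0, "grip": 0.2}, {"x": 0, "y": 0, "z": 0.05, "wx": 0, "wy": 0, "wz": 0, "grip": 0.2}]'

```text
time_s: 20.0
position: [514.8, -307.3, 110.6]
tool_rot: [180.0, -0.0, 23.7]
contact_force: [0.6, -0.6, 0.2]
gripper_width: 34.9
finger_force: 30.0
```

```bash
python3 - <<'E'
from h import *
T=pose();im=get_image("wrist");np.save("w7T",T);save("w7raw",im);print(T[:3,3])
for t in("flange","flange_collar"):
  R=trace(t,"wrist")
  for r in R: print(t,r["confidence"],r["uv"],r["region"].sum())
  r=[r for r in R if 250<r["uv"][0]<310][0];M=r["region"].astype(np.uint8);ys,xs=np.where(M);print(ys.min(),ys.max(),xs.min(),xs.max())
  h=cv2.convexHull(np.argwhere(M)[:,::-1].astype(np.int32))[:,0]
  # only the upper edge of the disc
  u=[(x,np.where(M[:,x])[0].min()) for x in range(215,345,3) if M[:,x].any()]
  for z in(26.3,): print("rim fit",circ(wat(T,np.array(u,float),T[2,3]-z),46))
o=im.copy();c=(514.9,-307.2)
draw(o,T,c,60,10,(255,0,0));draw(o,T,c,46,18,(0,255,0))
for x,col in((0,(255,0,255)),(-3,(255,255,0))):
    q=T[:3,3]+T[:3,:3]@[x,.6 if x else 0,0]
    draw(o,T,q,46,T[2,3]-26.3,col);draw(o,T,q,15,T[2,3]-10.3,col)
o=cv2.convertScaleAbs(o[120:390,140:420],alpha=1.4)
save("w7",cv2.resize(o,(616,594),interpolation=cv2.INTER_NEAREST))
E
```

```text
[ 514.78626401 -307.32667631  110.61097642]
flange 0.74 [109.4, 14.1] 2538
flange 0.68 [276.3, 244.6] 15048
flange 0.66 [85.4, 342.7] 575
184 326 191 365
rim fit [ 5.148e+02 -3.081e+02  4.600e+01  2.000e-01]
flange_collar 0.72 [83.5, 341.1] 617
flange_collar 0.64 [278.1, 243.6] 14812
flange_collar 0.64 [111.4, 15.5] 2580
184 326 192 365
rim fit [ 5.146e+02 -3.081e+02  4.600e+01  2.000e-01]
```

View pics/w7.png

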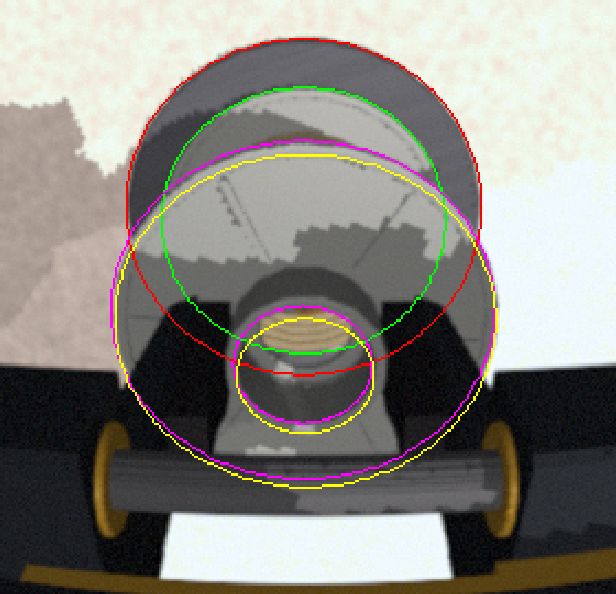

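The flange is held level with the collar in the fingers (rim apex at crop (303,140)), offset about (-0.9, +0.7) mm in tool axes. The reel circles still fit. I'll correct the offset and descend towards the catches.

Emit:
servo_tool --steps '[{"x": 0.001, "y": -0.0007, "z": 0.0, "wx": 0, "wy": 0, "wz": 0, "grip": 0.2}, {"x": 0.001, "y": -0.0007, "z": 0.01, "wx": 0, "wy": 0, "wz": 0, "grip": 0.2}, {"x": 0.001, "y": -0.0007, "z": 0.017, "wx": 0, "wy": 0, "wz": 0, "grip": 0.2}, {"x": 0.001, "y": -0.0007, "z": 0.02, "wx": 0, "wy": 0, "wz": 0, "grip": 0.2}, {"x": 0.001, "y": -0.0007, "z": 0.022, "wx": 0, "wy": 0, "wz": 0, "grip": 0.2}, {"x": 0.001, "y": -0.0007, "z": 0.024, "wx": 0, "wy": 0, "wz": 0, "grip": 0.2}, {"x": 0.001, "y": -0.0007, "z": 0.024, "wx": 0, "wy": 0, "wz": 0, "grip": 0.2}, {"x": 0.001, "y": -0.0007, "z": 0.024, "wx": 0, "wy": 0, "wz": 0, "grip": 0.2}]'

```text
time_s: 21.15
position: [515.4, -306.3, 86.4]
tool_rot: [180.0, -0.0, 23.7]
contact_force: [-0.5, -0.3, -0.8]
gripper_width: 34.2
finger_force: 30.0
```

Emit:
servo_tool --steps '[{"x": 0, "y": 0, "z": 0.001, "wx": 0, "wy": 0, "wz": 0, "grip": 0.2}, {"x": 0, "y": 0, "z": 0.002, "wx": 0, "wy": 0, "wz": 0, "grip": 0.2}, {"x": 0, "y": 0, "z": 0.003, "wx": 0, "wy": 0, "wz": 0, "grip": 0.2}, {"x": 0, "y": 0, "z": 0.003, "wx": 0, "wy": 0, "wz": 0, "grip": 0.2}]'

```text
time_s: 21.65
position: [515.4, -306.3, 83.4]
tool_rot: [180.0, -0.0, 23.7]
contact_force: [-0.3, 0.2, 2.2]
gripper_width: 34.6
finger_force: 30.0
```

The catches have begun to bend (2 N) and the sideways force is nearly zero, so the flange is centred. I'll press on.

Emit:
servo_tool --steps '[{"x": 0, "y": 0, "z": 0.001, "wx": 0, "wy": 0, "wz": 0, "grip": 0.2}, {"x": 0, "y": 0, "z": 0.002, "wx": 0, "wy": 0, "wz": 0, "grip": 0.2}, {"x": 0, "y": 0, "z": 0.003, "wx": 0, "wy": 0, "wz": 0, "grip": 0.2}, {"x": 0, "y": 0, "z": 0.003, "wx": 0, "wy": 0, "wz": 0, "grip": 0.2}]'

```text
time_s: 22.15
position: [515.7, -306.5, 81.3]
tool_rot: [179.9, -0.0, 23.7]
contact_force: [-1.3, 1.5, 9.0]
gripper_width: 34.7
finger_force: 30.0
```

Emit:
servo_tool --steps '[{"x": 0, "y": 0, "z": 0.001, "wx": 0, "wy": 0, "wz": 0, "grip": 0.2}, {"x": 0, "y": 0, "z": 0.002, "wx": 0, "wy": 0, "wz": 0, "grip": 0.2}, {"x": 0, "y": 0, "z": 0.002, "wx": 0, "wy": 0, "wz": 0, "grip": 0.2}]'

```text
time_s: 22.52
position: [515.3, -306.2, 78.0]
tool_rot: [180.0, -0.0, 23.6]
contact_force: [5.3, 1.2, -8.7]
gripper_width: 34.6
finger_force: 30.0
```

Emit:
servo_tool --steps '[{"x": 0, "y": 0, "z": 0.001, "wx": 0, "wy": 0, "wz": 0, "grip": 0.2}, {"x": 0, "y": 0, "z": 0.001, "wx": 0, "wy": 0, "wz": 0, "grip": 0.2}, {"x": 0, "y": 0, "z": 0.001, "wx": 0, "wy": 0, "wz": 0, "grip": 0.2}]'

```text
time_s: 22.9
position: [515.3, -306.2, 77.1]
tool_rot: [-180.0, 0.0, 23.7]
contact_force: [0.0, 0.1, -2.1]
gripper_width: 34.1
finger_force: 30.0
```

The force has dropped, so the barbs jumped. I'll now seat the flange on the shoulder and press.

Emit:
servo_tool --steps '[{"x": 0, "y": 0, "z": 0.001, "wx": 0, "wy": 0, "wz": 0, "grip": 0.2}, {"x": 0, "y": 0, "z": 0.002, "wx": 0, "wy": 0, "wz": 0, "grip": 0.2}, {"x": 0, "y": 0, "z": 0.003, "wx": 0, "wy": 0, "wz": 0, "grip": 0.2}, {"x": 0, "y": 0, "z": 0.003, "wx": 0, "wy": 0, "wz": 0, "grip": 0.2}]'

```text
time_s: 23.4
position: [515.4, -306.2, 75.1]
tool_rot: [180.0, -0.0, 23.7]
contact_force: [-2.9, 2.2, 8.6]
gripper_width: 34.4
finger_force: 30.0
```

Emit:
servo_tool --steps '[{"x": 0, "y": 0, "z": 0.001, "wx": 0, "wy": 0, "wz": 0, "grip": 0.2}, {"x": 0, "y": 0, "z": 0.0015, "wx": 0, "wy": 0, "wz": 0, "grip": 0.2}, {"x": 0, "y": 0, "z": 0.0015, "wx": 0, "wy": 0, "wz": 0, "grip": 0.2}, {"x": 0, "y": 0, "z": 0.0015, "wx": 0, "wy": 0, "wz": 0, "grip": 0.2}, {"x": 0, "y": 0, "z": 0.0015, "wx": 0, "wy": 0, "wz": 0, "grip": 0.2}]'

```text
time_s: 24.02
position: [515.5, -306.2, 75.0]
tool_rot: [179.9, -0.0, 23.7]
contact_force: [-5.9, 5.8, 18.7]
gripper_width: 34.5
finger_force: 30.0
```

Emit:
servo_tool --steps '[{"x": -0.0002, "y": -0.0005, "z": 0.0008, "wx": 0, "wy": 0, "wz": 0, "grip": 0.2}, {"x": -0.0002, "y": -0.0005, "z": 0.0008, "wx": 0, "wy": 0, "wz": 0, "grip": 0.2}, {"x": -0.0002, "y": -0.0005, "z": 0.0008, "wx": 0, "wy": 0, "wz": 0, "grip": 0.2}, {"x": -0.0002, "y": -0.0005, "z": 0.0008, "wx": 0, "wy": 0, "wz": 0, "grip": 0.2}, {"x": -0.0002, "y": -0.0005, "z": 0.0008, "wx": 0, "wy": 0, "wz": 0, "grip": 0.2}]'

```text
time_s: 24.65
position: [515.5, -306.2, 74.9]
tool_rot: [179.9, -0.1, 23.7]
contact_force: [-6.8, 4.6, 23.2]
gripper_width: 34.2
finger_force: 30.0
```

```bash
python3 - <<'E'
from h import *
T=pose();im=get_image("wrist");sc=get_image("scene");print(T[:3,3],get_state()["contact_force"])
for n in("catch_a",):
    for r in trace(n,"wrist"): print(n,r["confidence"],r["uv"],r["region"].sum())
o=im.copy()
q=T[:3,3]+T[:3,:3]@[-.9,.7,0]
for z,R in((49,46),(65,15),(65,18)): draw(o,T,(514.9,-307.2),R,z,(255,0,255))
a=cv2.resize(cv2.convertScaleAbs(o[140:400,140:420],alpha=1.6),(480,445),interpolation=cv2.INTER_CUBIC)
b=cv2.resize(cv2.convertScaleAbs(sc[125:205,155:225],alpha=1.6),(300,343),interpolation=cv2.INTER_CUBIC)
b=cv2.copyMakeBorder(b,0,445-343,0,0,cv2.BORDER_CONSTANT)
save("w8",np.hstack([a,b]))
E
```

```text
[ 515.49371843 -306.1963088    74.90662044] [-7.6101356   4.09387964 23.01409206]
catch_a 0.67 [271.0, 263.8] 158
catch_a 0.66 [296.7, 279.0] 244
catch_a 0.65 [267.6, 280.9] 224
catch_a 0.28 [280.6, 244.2] 14560
```

View pics/w8.png

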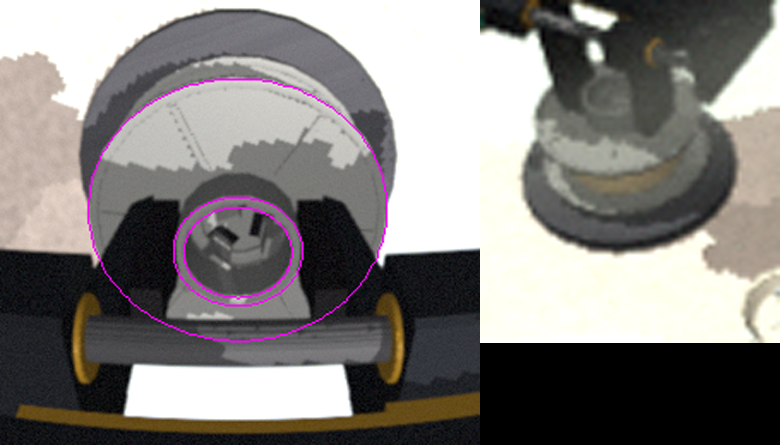

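The picture shows the flange rim and collar matching the circles predicted for the seated height (collar at (238,250)). All three catches stand inside the collar, and the force is a steady 23 N against a hard stop at the expected height. I'll hand it in.

```bash
python3 -c "
from station import *
print(finish_job())"
```

```text
the job is handed in; nothing more can be done
None
```

The wide roll is on the reel hub and the grey flange has snapped home under the three catches; the arm is still pressing it down at about 23 N, and I never touched the narrow roll.

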